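Find the high spot of a display turntable and brake it there

ROBOT

A 7-joint arm with a two-finger parallel gripper is mounted at the origin on a cart in front of the work surface, level with it; the furniture and walls round the work are solid. World frame = base frame: x ahead of the robot, y to its left, z up, the work surface at z = 0. Lengths are in mm, angles in rad, forces in N, time in s.
With the tool pointing down it reaches from about 425 to 1025 mm from the base axis. Payload 3.6 kg.
Tool frame: the origin (TCP) lies at the very end of the fingers, on their centre line; the grasp point (between the pads) lies 19 mm behind it; y points along the fingers, z is the direction in which the jaws open and shut, and the axes are right-handed (so a half turn about y gives the same grasp; the last joint's range is limited). The gripper opens to 85 mm and grips with 20 to 120 N. Pads are 22 mm wide; open, the fingers measure 114 mm over their backs; the gripper's body (76 mm by 85 mm) begins 54 mm behind the grasp point. The pads swing forward as they close: fully open they stand 13 mm farther back than shut.
Start: joints at [-1.433, 0.591, 0.048, 1.609, -0.033, 0.943, -0.034], TCP at [165.843, 705.78, 231.302] pointing down, gripper open.
Joint ranges: [-2.69, 2.69], [-0.47, 2.24], [-1.27, 1.36], [0.19, 2.51], [-1.53, 4.68], [0.08, 2.07], [-3.09, 3.09]. Speed limits (rad/s): [2.57, 2.57, 3.14, 3.14, 3.14, 3.14, 3.14].

INTERFACE

Orientations are given as a unit quaternion [w, x, y, z].
In Python, from station import ctrl gives the robot as it stands.
- The arm moves only by the tool servo_tool, never from a script. Its argument "commands" is a list that holds one entry, the list of rows, each a list of 7 numbers: the shift along the tool's x, y, z in cm, then the turn, a rotation vector about the tool's x, y, z in rad, then the opening, from 0 (shut) to 1 (fully open). In form: [[[dx, dy, dz, rx, ry, rz, hand], ...]]. A call has 1 to 10 rows; each row is the pose to reach, as a shift and turn from the pose commanded when the call began, along the tool's axes at that moment; what a row does not reach only later rows make up. A row lasts 1/12 s, in which the tool goes at most 41.7 mm and 7.16 degrees, less where a joint would pass 70% of its speed; a pose out of reach is approached as far as the arm can. A call with a gripper value outside its range is refused whole. The fingers move at their own pace and stop on an object; "squeeze" is the grip in N (left out, the last holds). Time passes only in rows, so rows that repeat a pose let the fingers close. It gives the time, the measured TCP pose, the force and the opening at its end, in the units of the state.
- ctrl.state(): the state, without advancing time (a new reading comes with each control period).
- ctrl.snapshot(name): name is "scene" or "top" or "wrist"; returns (picture, depth): 400x640x3 uint8, red, green, blue; 400x640 float32, mm along the optical axis (not along the pixel's ray), 0 where there is no reading.
- ctrl.calibration(name): a dict with "camera_matrix" (3x3 intrinsics, pixels), "R" (3x3) and "t" (3): a world point X has camera coordinates R X + t; the wrist camera has in their place "mount" (4x4, takes a point from camera to tool coordinates, whose origin is the TCP and whose axes are the tool frame's). Camera axes: x right, y down, z forward; pixel columns grow to the right and rows downward; lengths in mm; the calibration is good to about 2 mm. A picture is of the moment at which its call begins: read the wrist's pose just before it. calibration takes no time and is no camera call.
- ctrl.finish_job(): hands the job in, once; it reports no verdict.
Trained networks look in the newest picture that a camera, given by its name, has taken for a name from the list of things; names that differ only in an ending like _2 or _b are one class to them, and where a whole thing is asked for, a point or a joint stands for the part that bears it (a point fixed in the world has none). Each returns a list of dicts, best first, with "conf" (0 to 1); they miss things now and then, are a little off and sometimes report something else, mostly with a low value. They report only what shows in the picture. A call takes as long as a camera call.
- ctrl.outline_of(camera, thing): "pixels" (400x640 bool, what is visible of it) and "rect" ([centre column, centre row, width, height] in pixels, round what is visible of it).
- ctrl.spot_point(camera, thing): "position" ([row, column] in pixels: a listed point, or the origin of a listed thing).
The state is a dict: "t": time; "joint_pos": joint angles; "joint_velocities": joint speeds; "effort": joint torques, N m; "position": TCP position; "ee_rot": TCP orientation; "contact_force": force on the tool from outside, world axes, zero at the start; "torque": the same for the moment, N m; "grip_width": opening from 0.0 (shut) to 1.0 (fully open).
Only numpy, scipy, OpenCV 4.12 (cv2) and the standard library are available. Lean on these libraries where they do the work, as an engineer would, in place of code of your own. Each camera call takes 0.05 s, during which the arm holds its last target.

TASK

This revolving display turntable runs out of true: somewhere on its rubber tyre there is one high spot, which rubs hardest against the sprung pointer. Wind the turntable round slowly by its knob (no faster than a turn in about four seconds), feel for the place where it drags hardest, stop with the middle of the high spot right at the pointer and let go; then push the red brake in, firmly but without forcing it, until its pad bites on the drum, so the turntable stays there for marking. Leave everything round it where it stands.

Things in the scene. Friction and masses are not known exactly. Their poses are not given: they have to be found in the camera images.
- stand: Fixed round dark-wood base board, 236 mm across and 16 mm high. Origin on the vertical axis of the turntable, at table height. Its +x points from the axis to the pointer, its -y from the axis to the brake (a guide board reaches 223 mm out that way).
- turntable: Light wooden deck, 174 mm across, top 68 mm above the table, turning without end, either way, about the stand's vertical axis; origin on that axis at table height. It carries a winding knob towards its own -x and, below the deck (42 to 58 mm above the table), a black rubber tyre of 95 mm radius; below that a metal brake drum of 45 mm radius. It stays where it is let go.
- knob (a point): Centre of the top of the winding knob, 108 mm above the table: an upright round dark-wood peg 18 mm in diameter, free from 72 to 108 mm above the table, 60 mm from the axis; it goes round with the deck and spins freely on its own pin, so it can stay gripped. Winding takes 1 to 4 N at the knob on the round part of the tyre, 5 to 9 N on the high spot.
- pointer_post: Brass and steel block 30 mm wide, 66 mm high, fixed to the stand 145 mm from the axis along the stand's +x; origin on the axis at table height, axes as the stand's. It carries a sprung rod with a 12 mm brass ball end, 50 mm above the table, that presses on the tyre: about 4.5 N on the round part, 10 N at the middle of the high spot, where it is pushed out about 3 mm.
- brake: Brake slide: an aluminium bar in a guide on the stand's -y side, with a rubber pad at its inner end and an upright red knob at its outer end. It slides along the stand's +y (towards the axis, on); it is off now, with 9 to 15 mm to go until the pad meets the drum. Its origin moves with it, at table height, and lies on the axis when the pad is 15 mm from the drum.
- brake_knob (a point): Centre of the top of the red brake knob, 86 mm above the table. The knob is 34 mm wide across the slide, 16 mm along it, and stands free from 29 to 86 mm above the table. It slides with about 4 N and stays where it is left; 10 to 15 N against the drum makes the pad bite, over 30 N strains it.
- bell: Brass hand bell, 62 mm across, 100 mm high; to be left alone. Origin under its centre.
- tumbler: Pink glass tumbler, 69 mm across, 100 mm high; to be left alone. Origin under its centre.
- candle: Candle in a sage tin, 60 mm across, 41 mm high; to be left alone. Origin under its centre.
- soap: Bar of soap in a paper band, 51x75x25 mm; to be left alone. Origin under its centre.
- rub_point (a point): Where the pointer meets the tyre's round part, 95 mm from the axis (fixed). The tyre's one high spot is a smooth rise about 40 degrees long, even on both sides; where it lies relative to the knob is unknown and differs each time. Winding either way, the pull peaks 3 to 10 degrees before its middle gets here, then falls quickly: the middle is midway between the peaks felt in the two directions.

How it is judged (in metres and radians):
On the way, in this order (a step that is already met when the one before it is completed fails the run):
1. the turntable stands still with its high spot at the pointer, and the knob is let go (contact force between turntable and pointer_post above 9.2 N and angular speed of turntable below 0.05 rad/s and contact force between the fingers and turntable below 0.1 N), for 0.3 s.
2. the brake pad bites on the drum (contact force between brake and turntable above 1.5 N), for 0.2 s.
At the end, for the whole second after the job is handed in: The turntable stands still (under 0.05 rad/s) with the middle of its high spot within about 8 degrees of the pointer (the pointer is pressed with more than 9.2 N) and the brake pad presses on the drum with more than 1.5 N (contact force between turntable and pointer_post above 9.2 N and contact force between brake and turntable above 1.5 N and angular speed of turntable below 0.05 rad/s); the robot touches nothing.
It fails at once if the turntable is spun faster than 2.5 rad/s, even for a moment (angular speed of turntable above 2.5 rad/s).
It fails at once if the brake is forced: pushed with more than 30 N (contact force between any of the arm, the fingers and brake above 30 N).
It fails at once if the bell, tumbler, candle or soap is moved more than 2 cm (distance of any of bell, tumbler, candle, soap from where it was at the start of the episode above 0.02 m).
It also fails if it takes over 72 s, if anything falls off the work surface, if the arm or the gripper's body presses on something with over 40 N, if the wrist force passes 120 N, or if a joint passes its speed limit or range.

## Working session

There is one attempt and no reset: what is moved stays moved. The work goes in short steps, Python scripts to look and compute and a tool call to move; the robot and the scene stay as the last step left them, time stands still between calls to the robot, and variables do not carry over. Pictures are saved under pics/ and viewed, and the job is handed in when it is done.

Besides the shell and the picture viewer there is one more tool, called after "Emit:" as name(argument=value, ...), one argument or row to a line, values as JSON. servo_tool: Moves the arm, as the interface text tells. Its arguments: {"type":"object","properties":{"commands":{"type":"array","items":{"type":"array","items":{"type":"array","items":{"type":"number"}}}},"squeeze":{"type":"number"}},"required":["commands"]}

```bash
ls; mkdir -p pics
python3 - <<'E'
from station import ctrl
import cv2,numpy as np
print(ctrl.state())
for n in ["scene","top"]:
    im,d=ctrl.snapshot(n); cv2.imwrite(f"pics/{n}0.png",im[:,:,::-1])
    c=ctrl.calibration(n); K=c["camera_matrix"];R=np.array(c["R"]);t=np.array(c["t"])
    print(n,K,R,t)
    for th in ["knob","brake_knob","stand","pointer_post","rub_point","turntable","brake","bell","tumbler","candle","soap"]:
        try: r=ctrl.spot_point(n,th)
        except Exception as e: print(th,e); continue
        for q in r[:2]:
            v,u=q["position"]; z=d[int(round(v)),int(round(u))]
            p=np.linalg.inv(K)@[u,v,1]
            Z={"knob":108,"brake_knob":86,"rub_point":50}.get(th,0)
            o=-R.T@t; dr=R.T@p; s=(Z-o[2])/dr[2]
            print(th,round(q["conf"],2),np.round([v,u]),"depthpt",np.round(R.T@(p*z-t)),"planept",np.round(o+s*dr,1))
E
```

```text
pics
{'t': 0.0, 'joint_pos': array([-1.43350535,  0.59212247,  0.04827986,  1.60983137, -0.0332894 ,
        0.9426633 , -0.03370364]), 'joint_velocities': array([-4.21944552e-04, -7.76007766e-04, -8.61995731e-04,  4.33909301e-05,
        2.93409680e-04, -3.00206348e-04,  5.66327309e-04]), 'effort': array([ 4.52826753e-04, -5.48699141e+01,  1.54681385e+00, -1.98120511e+01,
        9.43532854e-03,  8.85300018e-03, -2.47744481e-06]), 'position': array([165.63791355, 704.98290636, 230.13460298]), 'ee_rot': array([-0.70162405,  0.70319127, -0.08142777,  0.08133417]), 'contact_force': array([ 0.69221111, -0.20365759,  0.16413695]), 'torque': array([-0.03470079,  0.03329156,  0.01970933]), 'grip_width': 1.0011557847869172}
scene [[440.68157056   0.         315.73022118]
 [  0.         440.68157056 199.35848294]
 [  0.           0.           1.        ]] [[ 0.45274985 -0.89143069  0.01920652]
 [-0.66912171 -0.35392044 -0.65346496]
 [ 0.5893163   0.28300466 -0.75671306]] [-283.9122846   437.38133379 1179.96647934]
knob 0.63 [212. 292.] depthpt [482.  10. 111.] planept [484.3  11.9 108. ]
bra
[... 1276 characters left out ...]
6. ]
stand 0.92 [212. 315.] depthpt [532.   1.  72.] planept [545.8   2.5   0. ]
stand 0.21 [211. 311.] depthpt [535.  14.  76.] planept [550.  16.   0.]
rub_point 0.45 [183. 323.] depthpt [635. -24.  55.] planept [636.7 -24.3  50. ]
turntable 0.84 [210. 313.] depthpt [537.   9.  75.] planept [552.1  10.9   0. ]
bell 0.59 [230. 222.] depthpt [476. 309.  39.] planept [482.  318.9   0. ]
tumbler 0.75 [205. 227.] depthpt [551. 286.  91.] planept [570.9 308.9   0. ]
candle 0.7 [175. 227.] depthpt [669. 308.  29.] planept [677.5 315.2   0. ]
candle 0.16 [183. 322.] depthpt [647. -19.  12.] planept [650.8 -19.3   0. ]
soap 0.61 [241. 442.] depthpt [ 443. -421.   22.] planept [ 445.6 -428.1    0. ]
```

Run:
```python
import cv2
a=cv2.imread("pics/top0.png")[110:310,170:470]; cv2.imwrite("pics/top0c.png",cv2.resize(a,(798,532),interpolation=cv2.INTER_CUBIC))
a=cv2.imread("pics/scene0.png")[120:320,190:490]; cv2.imwrite("pics/scene0c.png",cv2.resize(a,(798,532),interpolation=cv2.INTER_CUBIC))
```

```text
(no output)
```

View pics/top0c.png

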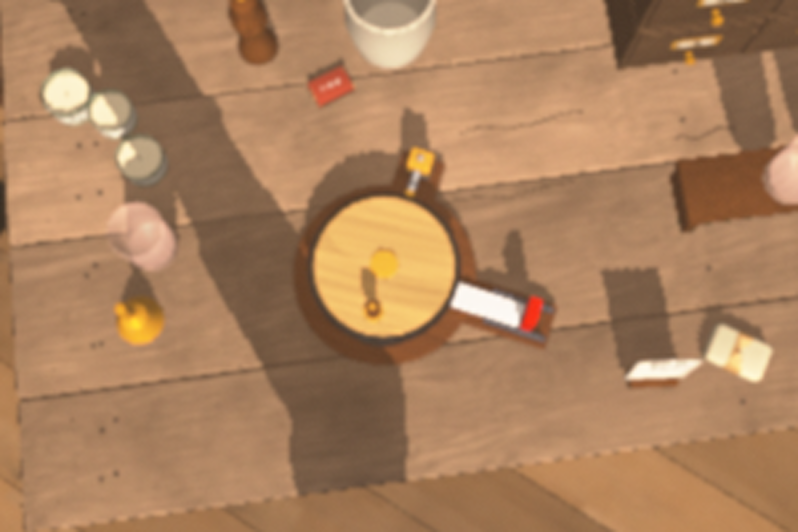

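View pics/scene0c.png

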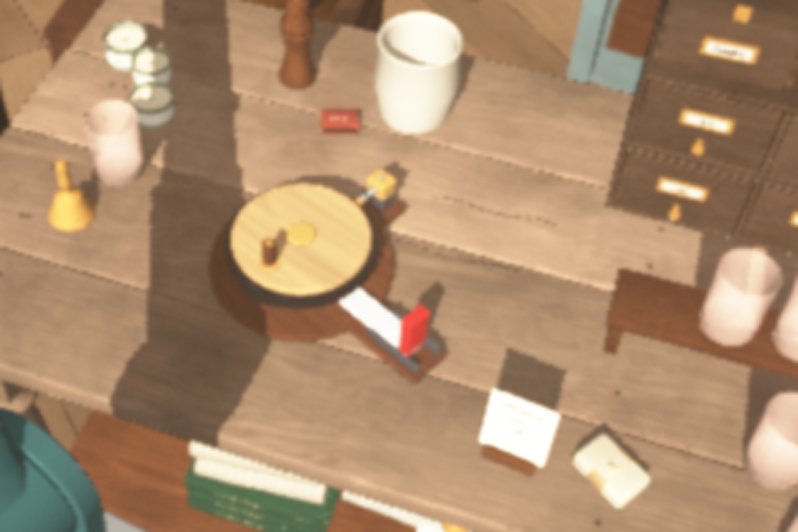

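The top view shows the deck centred near crop (385,265), the knob near (373,305), the pointer block at (420,160) and the red brake knob at (533,315). Next I'll refine these from the depth images.

```bash
cat > h.py <<'E'
from station import ctrl
import cv2,numpy as np
from scipy.optimize import least_squares
def cloud(n,im=None,d=None):
    if im is None: im,d=ctrl.snapshot(n)
    c=ctrl.calibration(n);K=np.array(c["camera_matrix"]);R=np.array(c["R"]);t=np.array(c["t"])
    v,u=np.mgrid[:400,:640]
    P=np.stack([(u-K[0,2])/K[0,0]*d,(v-K[1,2])/K[1,1]*d,d],-1)
    return im,d,(P-t)@R
def on_plane(n,uv,Z):
    c=ctrl.calibration(n);K=np.array(c["camera_matrix"]);R=np.array(c["R"]);t=np.array(c["t"])
    uv=np.asarray(uv,float).reshape(-1,2)
    dr=np.c_[(uv-[K[0,2],K[1,2]])/[K[0,0],K[1,1]],np.ones(len(uv))]@R
    o=-R.T@t
    return o+dr*((Z-o[2])/dr[:,2])[:,None]
E
python3 - <<'E'
from h import *
for n in ["top","scene"]:
    im,d,W=cloud(n)
    hsv=cv2.cvtColor(im,cv2.COLOR_RGB2HSV)
    # deck from outline
    x,y,z=W[...,0],W[...,1],W[...,2]
    near=(np.hypot(x-545,y)<150)&(d>0)
    m=near&(z>60)&(z<76)&(hsv[...,2]>110)
    m=cv2.morphologyEx(m.astype(np.uint8),cv2.MORPH_OPEN,np.ones((3,3)))
    k,l,s,_=cv2.connectedComponentsWithStats(m); j=1+np.argmax(s[1:,4]); m=(l==j).astype(np.uint8)
    cs,_=cv2.findContours(m,cv2.RETR_EXTERNAL,cv2.CHAIN_APPROX_NONE); c=max(cs,key=len)[:,0]
    c=cv2.convexHull(c)[:,0]
    p=on_plane(n,c,68)
    f=least_squares(lambda q:np.hypot(p[:,0]-q[0],p[:,1]-q[1])-q[2],[545,0,87],loss="soft_l1")
    print(n,"deck",f.x, np.std(f.fun), "z",np.median(z[m>0]))
    k=near&(z>85)&(np.hypot(x-545,y)<90); print("knob pts",k.sum(), W[k].mean(0), W[k].max(0),W[k].min(0))
    k=near&(z>102)&(np.hypot(x-545,y)<90); print("knobtop pts",k.sum(), W[k].mean(0))
    red=((hsv[...,0]<6)|(hsv[...,0]>174))&(hsv[...,1]>170)&(np.hypot(x-480,y+165)<60)
    print("red",red.sum(),W[red].min(0),W[red].max(0)); k=red&(z>80); print("redtop",k.sum(),W[k].mean(0),cv2.minAreaRect(W[k][:,:2].astype(np.float32)))
    k=(np.hypot(x-685,y+35)<50)&(z>57)&(z<80); print("post",k.sum(),W[k].mean(0),cv2.minAreaRect(W[k][:,:2].astype(np.float32)))
E
```

```text
top deck [540.45408304   4.4776973   86.62552347] 0.7274941065882575 z 67.72773091091676
knob pts 30 [480.99769737  17.17790244 104.77004498] [489.93091172  24.04773069 111.93015824] [473.83922393  10.87532609  85.7078078 ]
knobtop pts 25 [482.17489509  17.21622512 107.46542849]
red 69 [ 463.92149535 -195.78176965   -3.8616018 ] [ 514.81582813 -163.70321063   90.98087743]
redtop 51 [ 480.94211408 -174.39404558   84.65374775] ((481.1344909667969, -174.96038818359375), (15.440924644470215, 33.57953643798828), 72.72600555419922)
post 63 [676.15766787 -39.73814662  61.57231635] ((663.4424438476562, -35.656700134277344), (27.727176666259766, 55.47533416748047), 71.6863021850586)
scene deck [539.65823608   5.10343446  86.59897906] 0.744890784226876 z 65.93264613414384
knob pts 41 [481.55907438  17.68891269  99.32280717] [490.71469767  27.85165794 108.54955287] [474.49474905   8.96652186  86.81112071]
knobtop pts 18 [483.59814161  18.9175606  104.71819225]
red 109 [ 463.32596411 -185.04992879   32.21611019] [ 498.73185356 -164.9978575    90.01436137]
redtop 42 [ 482.05545768 -174.30981638   84.43436549] ((482.3906555175781, -173.49310302734375), (14.513704299926758, 33.37567901611328), 70.85565948486328)
post 40 [678.65669522 -38.49850574  60.39792822] ((679.7081298828125, -38.363739013671875), (26.972116470336914, 25.06077766418457), 80.22623443603516)
```

```bash
cat >> h.py <<'E'
from scipy.spatial.transform import Rotation as Ro
AX=np.array([540.2,4.8]); PHI=np.radians(-18)
def pose():
    s=ctrl.state(); q=s["ee_rot"]; return s,np.array(s["position"]),Ro.from_quat(np.r_[q[1:],q[0]])
E
python3 - <<'E'
from h import *
s,p,R=pose(); print(s["t"],p,R.as_matrix().round(3))
for tgt in [(400,400,232),(482.3,17.5,160)]: print((R.inv().apply(np.array(tgt)-p)/10).round(2))
E
```

```text
1.3 [165.84628272 705.75687592 231.28331659] [[ 0.973  0.     0.229]
 [-0.229 -0.     0.973]
 [ 0.    -1.    -0.   ]]
[ 29.79  -0.07 -24.41]
[ 46.55   7.13 -59.76]
```

Emit:
servo_tool(
  commands=[
    [[29.8,0,-24.4,0,0.083,0,0.6],[29.8,0,-24.4,0,0.083,0,0.6],[29.8,0,-24.4,0,0.083,0,0.6],[29.8,0,-24.4,0,0.083,0,0.6],[29.8,0,-24.4,0,0.083,0,0.6],[29.8,0,-24.4,0,0.083,0,0.6],[29.8,0,-24.4,0,0.083,0,0.6],[29.8,0,-24.4,0,0.083,0,0.6],[29.8,0,-24.4,0,0.083,0,0.6],[29.8,0,-24.4,0,0.083,0,0.6]],
  ],
  squeeze=50,
)

```text
t: 2.13
position: [405.6, 392.3, 231.7]
ee_rot: [-0.697, 0.699, -0.113, 0.115]
contact_force: [-0.2, -1.9, 0.5]
grip_width: 0.604
```

Run:
```python
from h import *
s,p,R=pose(); print(s["t"],p,R.as_matrix().round(3),s["joint_pos"].round(2))
for tgt in [(482.3,17.5,180),(482.3,17.5,79)]: print((R.inv().apply(np.array(tgt)-p)/10).round(2))
```

```text
2.1333 [405.55484175 392.324781   231.6522704 ] [[ 0.948  0.003  0.319]
 [-0.319 -0.004  0.948]
 [ 0.004 -1.    -0.003]] [-0.93  0.39  0.11  1.98 -0.05  0.78  0.45]
[ 19.2    5.34 -33.07]
[ 19.16  15.44 -33.04]
```

Emit:
servo_tool(
  commands=[
    [[19.6,5.1,-33.8,0,0,0,0.6],[19.6,5.1,-33.8,0,0,0,0.6],[19.6,5.1,-33.8,0,0,0,0.6],[19.6,5.1,-33.8,0,0,0,0.6],[19.6,5.1,-33.8,0,0,0,0.6],[19.6,5.1,-33.8,0,0,0,0.6],[19.6,5.1,-33.8,0,0,0,0.6],[19.6,5.1,-33.8,0,0,0,0.6],[19.6,5.1,-33.8,0,0,0,0.6],[19.6,5.1,-33.8,0,0,0,0.6]],
  ],
)

```text
t: 2.97
position: [482.9, 12.3, 180.2]
ee_rot: [-0.697, 0.699, -0.112, 0.113]
contact_force: [-0.7, 0.2, 0.5]
grip_width: 0.6
```

Run:
```python
from h import *
s,p,R=pose(); print(s["t"],p,s["contact_force"])
im,d=ctrl.snapshot("wrist"); cv2.imwrite("pics/w1.png",im[:,:,::-1]); np.savez("w1.npz",im=im,d=d,p=p,R=R.as_matrix())
for th in ["knob"]: print(ctrl.spot_point("wrist",th))
print(ctrl.calibration("wrist"))
s,p,R=pose(); print(s["t"],p,R.as_matrix().round(3),s["joint_pos"].round(2),s["contact_force"])
for tgt in [(482.3,17.5,180),(482.3,17.5,79)]: print((R.inv().apply(np.array(tgt)-p)/10).round(2))
```

```text
2.9667 [482.85777186  12.28083935 180.238398  ] [-0.70929205  0.17019146  0.47306995]
[{'position': [213.4, 329.9], 'conf': 0.97}]
{'camera_matrix': array([[349.21246766,   0.        , 317.19172145],
       [  0.        , 349.21246766, 199.86723076],
       [  0.        ,   0.        ,   1.        ]]), 'mount': array([[ 1.66984286e-03,  9.61291719e-01,  2.75527572e-01,
        -7.05229492e+01],
       [-8.86558054e-05, -2.75527812e-01,  9.61293096e-01,
        -1.42241215e+02],
       [ 9.99998602e-01, -1.62963553e-03, -3.74864060e-04,
        -3.59933279e-01],
       [ 0.00000000e+00,  0.00000000e+00,  0.00000000e+00,
         1.00000000e+00]])}
3.0667 [482.88251001  13.31306692 180.27280812] [[ 0.948  0.001  0.317]
 [-0.317 -0.002  0.948]
 [ 0.001 -1.    -0.002]] [-0.24  0.37  0.15  2.19 -0.09  0.58  1.23] [-0.07164005  0.01528982  0.36055932]
[-0.19  0.03  0.38]
[-0.2  10.13  0.4 ]
```

View pics/w1.png

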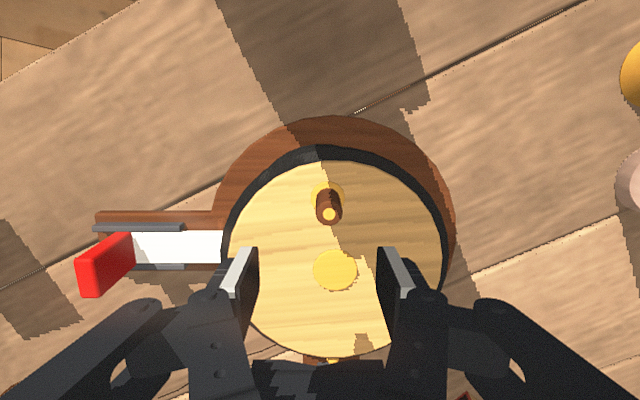

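The wrist view shows the knob top at about (330,213), the brass centre disc at (335,270), and the black tyre ring around the deck. I'll compute the positions and look for the bulge in the ring.

```bash
cat >> h.py <<'E'
def wrist_plane(uv,Z,p,R):
    c=ctrl.calibration("wrist");K=np.array(c["camera_matrix"]);M=np.array(c["mount"])
    uv=np.asarray(uv,float).reshape(-1,2)
    dr=np.c_[(uv-[K[0,2],K[1,2]])/[K[0,0],K[1,1]],np.ones(len(uv))]@(R@M[:3,:3]).T
    o=R@M[:3,3]+p
    return o+dr*((Z-o[2])/dr[:,2])[:,None]
E
python3 - <<'E'
from h import *
w=np.load("w1.npz"); im=w["im"]; p,R=w["p"],w["R"]
print("knob",wrist_plane([329.9,213.4],108,p,R))
hsv=cv2.cvtColor(im,cv2.COLOR_RGB2HSV)
# brass disc
m=((hsv[...,0]>18)&(hsv[...,0]<32)&(hsv[...,1]>150)).astype(np.uint8)
m[:, :300]=0;m[:,370:]=0;m[:240]=0;m[300:]=0
ys,xs=np.nonzero(m); print("disc px",xs.mean(),ys.mean(),m.sum(),wrist_plane([xs.mean(),ys.mean()],69,p,R))
g=im.max(2)
dk=(g<60).astype(np.uint8)
a=cv2.resize(im[130:300,200:480,::-1],(800,486),interpolation=cv2.INTER_NEAREST); cv2.imwrite("pics/w1c.png",a)
E
```

```text
knob [[485.41013673  19.44490123 108.        ]]
disc px 336.0232220609579 271.4368650217707 689 [[546.29081381   6.31017873  69.        ]]
```

View pics/w1c.png

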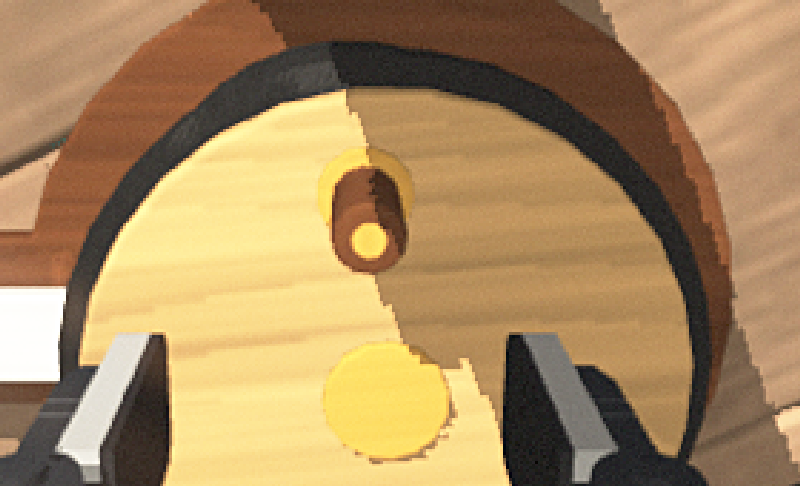

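Emit:
servo_tool(
  commands=[
    [[0.2,4,0.06,0,0,0,0.6],[0.2,7,0.06,0,0,0,0.6],[0.2,9.6,0.06,0,0,0,0.6],[0.2,10.1,0.06,0,0,0,0.5],[0.2,10.1,0.06,0,0,0,0.4]],
  ],
)

```text
t: 3.48
position: [483.3, 19.1, 78.1]
ee_rot: [-0.698, 0.699, -0.111, 0.109]
contact_force: [0.7, -0.9, 0.4]
grip_width: 0.402
```

Run:
```python
from h import *
s,p,R=pose(); print(s["t"],p,s["contact_force"],R.as_matrix().round(3))
im,d=ctrl.snapshot("wrist"); cv2.imwrite("pics/w2.png",im[:,:,::-1])
```

```text
3.4833 [483.2824069   19.13151574  78.12400864] [ 0.68171714 -0.85733615  0.42535237] [[ 0.952 -0.004  0.307]
 [-0.307  0.     0.952]
 [-0.003 -1.    -0.001]]
```

View pics/w2.png

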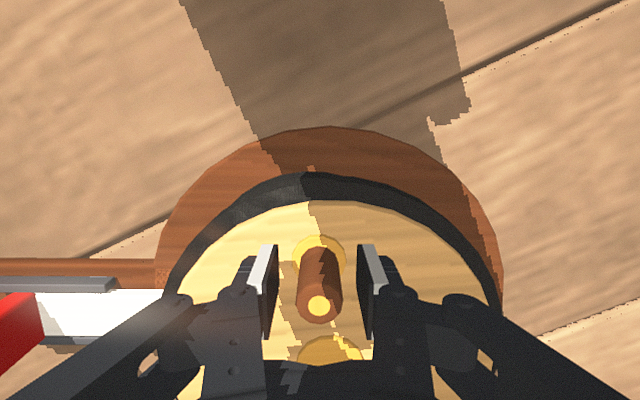

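Run:
```python
from h import *
p=np.array([483.28,19.13,78.12]);_,_,R=pose()
k=wrist_plane([319,306],108,p,R.as_matrix()); print(k, R.inv().apply(k-p))
```

```text
[[485.42333653  18.64374602 108.        ]] [[  2.15978773 -29.8821124    0.19851859]]
```

Emit:
servo_tool(
  commands=[
    [[0,0,0,0,0,0,0.2],[0,0,0,0,0,0,0],[0,0,0,0,0,0,0],[0,0,0,0,0,0,0],[0,0,0,0,0,0,0]],
  ],
  squeeze=50,
)

```text
t: 3.95
position: [485.5, 18.3, 80.8]
ee_rot: [0.699, -0.698, 0.109, -0.111]
contact_force: [-0.2, 0.1, 8.3]
grip_width: 0.192
```

Run:
```python
from h import *
s,p,R=pose(); print(s["t"],p,s["contact_force"],s["grip_width"]*85)
```

```text
3.95 [485.50918532  18.28460876  80.80139088] [-0.23214792  0.09891248  8.34867009] 16.338340120797486
```

```bash
cat >> h.py <<'E'
def rows(b0,steps,r=6.0,h=0):
    f=lambda b:np.array([np.cos(np.radians(b)),np.sin(np.radians(b))])*r
    return [[round(float(v[0]),2),0,round(float(v[1]),2),0,0,0,h] for v in [f(b0+s)-f(b0) for s in steps]]
E
cat > f.py <<'E'
from h import *
s,p,R=pose(); F=s["contact_force"]; C=np.array([544.0,5.6])
r=p[:2]-C; a=np.arctan2(r[1],r[0]); b=np.degrees(a-PHI)%360
er=np.array([np.cos(a),np.sin(a)]); et=np.array([-er[1],er[0]])
print("t %.2f b %.1f r %.1f z %.1f Ft %.2f Fr %.2f Fz %.1f"%(s["t"],b,np.hypot(*r),p[2],F[:2]@et,F[:2]@er,F[2]))
E
python3 -c "
from h import *
for b in range(186,546,20): print(b,rows(b,[5,10,15,20]))"
```

```text
186 [[0.08, 0, -0.52, 0, 0, 0, 0], [0.2, 0, -1.03, 0, 0, 0, 0], [0.37, 0, -1.52, 0, 0, 0, 0], [0.57, 0, -2.0, 0, 0, 0, 0]]
206 [[0.25, 0, -0.46, 0, 0, 0, 0], [0.54, 0, -0.9, 0, 0, 0, 0], [0.86, 0, -1.31, 0, 0, 0, 0], [1.22, 0, -1.69, 0, 0, 0, 0]]
226 [[0.39, 0, -0.35, 0, 0, 0, 0], [0.81, 0, -0.66, 0, 0, 0, 0], [1.26, 0, -0.93, 0, 0, 0, 0], [1.73, 0, -1.17, 0, 0, 0, 0]]
246 [[0.49, 0, -0.19, 0, 0, 0, 0], [0.99, 0, -0.34, 0, 0, 0, 0], [1.5, 0, -0.44, 0, 0, 0, 0], [2.02, 0, -0.5, 0, 0, 0, 0]]
266 [[0.52, 0, -0.01, 0, 0, 0, 0], [1.05, 0, 0.02, 0, 0, 0, 0], [1.56, 0, 0.1, 0, 0, 0, 0], [2.07, 0, 0.22, 0, 0, 0, 0]]
286 [[0.5, 0, 0.17, 0, 0, 0, 0], [0.98, 0, 0.37, 0, 0, 0, 0], [1.44, 0, 0.62, 0, 0, 0, 0], [1.87, 0, 0.91, 0, 0, 0, 0]]
306 [[0.41, 0, 0.33, 0, 0, 0, 0], [0.79, 0, 0.69, 0, 0, 0, 0], [1.14, 0, 1.08, 0, 0, 0, 0], [1.45, 0, 1.5, 0, 0, 0, 0]]
326 [[0.27, 0, 0.45, 0, 0, 0, 0], [0.51, 0, 0.91, 0, 0, 0, 0], [0.7, 0, 1.4, 0, 0, 0, 0], [0.85, 0, 1.9, 0, 0, 0, 0]]
346 [[0.1, 0, 0.51, 0, 0, 0, 0], [0.16, 0, 1.03, 0, 0, 0, 0], [0.18, 0, 1.56, 0, 0, 0, 0], [0.15, 0, 2.08, 0, 0, 0, 0]]
366 [[
[... 425 characters left out ...]
, 0], [-1.5, 0, 0.44, 0, 0, 0, 0], [-2.02, 0, 0.5, 0, 0, 0, 0]]
446 [[-0.52, 0, 0.01, 0, 0, 0, 0], [-1.05, 0, -0.02, 0, 0, 0, 0], [-1.56, 0, -0.1, 0, 0, 0, 0], [-2.07, 0, -0.22, 0, 0, 0, 0]]
466 [[-0.5, 0, -0.17, 0, 0, 0, 0], [-0.98, 0, -0.37, 0, 0, 0, 0], [-1.44, 0, -0.62, 0, 0, 0, 0], [-1.87, 0, -0.91, 0, 0, 0, 0]]
486 [[-0.41, 0, -0.33, 0, 0, 0, 0], [-0.79, 0, -0.69, 0, 0, 0, 0], [-1.14, 0, -1.08, 0, 0, 0, 0], [-1.45, 0, -1.5, 0, 0, 0, 0]]
506 [[-0.27, 0, -0.45, 0, 0, 0, 0], [-0.51, 0, -0.91, 0, 0, 0, 0], [-0.7, 0, -1.4, 0, 0, 0, 0], [-0.85, 0, -1.9, 0, 0, 0, 0]]
526 [[-0.1, 0, -0.51, 0, 0, 0, 0], [-0.16, 0, -1.03, 0, 0, 0, 0], [-0.18, 0, -1.56, 0, 0, 0, 0], [-0.15, 0, -2.08, 0, 0, 0, 0]]
```

Emit:
servo_tool(
  commands=[
    [[0.08,-0.15,-0.52,0,0,0,0],[0.2,-0.15,-1.03,0,0,0,0],[0.37,-0.15,-1.52,0,0,0,0],[0.57,-0.15,-2.0,0,0,0,0]],
  ],
)

```text
t: 4.28
position: [484.5, 0.2, 81.0]
ee_rot: [0.7, -0.697, 0.109, -0.11]
contact_force: [1.0, 7.1, -5.8]
grip_width: 0.195
```

```bash
python3 f.py
```

```text
t 4.28 b 203.2 r 59.8 z 81.0 Ft -7.00 Fr -1.62 Fz -5.8
```

Emit:
servo_tool(
  commands=[
    [[0.25,0,-0.46,0,0,0,0],[0.54,0,-0.9,0,0,0,0],[0.86,0,-1.31,0,0,0,0],[1.22,0,-1.69,0,0,0,0]],
  ],
)

```text
t: 4.62
position: [489.9, -19.5, 81.0]
ee_rot: [0.7, -0.697, 0.11, -0.109]
contact_force: [0.4, 8.3, -3.3]
grip_width: 0.194
```

```bash
python3 f.py
```

```text
t 4.62 b 222.9 r 59.6 z 81.0 Ft -7.38 Fr -3.84 Fz -3.3
```

Emit:
servo_tool(
  commands=[
    [[0.39,0,-0.35,0,0,0,0],[0.81,0,-0.66,0,0,0,0],[1.26,0,-0.93,0,0,0,0],[1.73,0,-1.17,0,0,0,0]],
  ],
)

```text
t: 4.95
position: [501.2, -35.8, 80.9]
ee_rot: [0.7, -0.698, 0.111, -0.108]
contact_force: [-2.2, 8.4, 0.8]
grip_width: 0.196
```

```bash
python3 f.py
```

```text
t 4.95 b 242.1 r 59.5 z 80.9 Ft -7.58 Fr -4.25 Fz 0.8
```

Emit:
servo_tool(
  commands=[
    [[0.49,0,-0.19,0,0,0,0],[0.99,0,-0.34,0,0,0,0],[1.5,0,-0.44,0,0,0,0],[2.02,0,-0.5,0,0,0,0]],
  ],
)

```text
t: 5.28
position: [517.1, -47.4, 80.9]
ee_rot: [0.699, -0.698, 0.112, -0.107]
contact_force: [-5.5, 5.1, 4.3]
grip_width: 0.193
```

```bash
python3 f.py
```

```text
t 5.28 b 261.1 r 59.5 z 80.9 Ft -7.19 Fr -2.02 Fz 4.3
```

Emit:
servo_tool(
  commands=[
    [[0.52,0,-0.01,0,0,0,0],[1.05,0,0.02,0,0,0,0],[1.56,0,0.1,0,0,0,0],[2.07,0,0.22,0,0,0,0]],
  ],
)

```text
t: 5.62
position: [536.1, -53.3, 80.9]
ee_rot: [0.699, -0.698, 0.114, -0.107]
contact_force: [-6.9, 2.9, 6.5]
grip_width: 0.191
```

```bash
python3 f.py
```

```text
t 5.62 b 280.4 r 59.4 z 80.9 Ft -7.23 Fr -1.94 Fz 6.5
```

Emit:
servo_tool(
  commands=[
    [[0.5,0,0.17,0,0,0,0],[0.98,0,0.37,0,0,0,0],[1.44,0,0.62,0,0,0,0],[1.87,0,0.91,0,0,0,0]],
  ],
)

```text
t: 5.95
position: [556.6, -52.5, 80.9]
ee_rot: [-0.698, 0.699, -0.114, 0.108]
contact_force: [-7.5, -2.2, 5.6]
grip_width: 0.19
```

```bash
python3 f.py
```

```text
t 5.95 b 300.3 r 59.4 z 80.9 Ft -7.77 Fr 0.58 Fz 5.6
```

Emit:
servo_tool(
  commands=[
    [[0.41,0,0.33,0,0,0,0],[0.79,0,0.69,0,0,0,0],[1.14,0,1.08,0,0,0,0],[1.45,0,1.5,0,0,0,0]],
  ],
)

```text
t: 6.28
position: [575.9, -44.7, 80.9]
ee_rot: [-0.697, 0.7, -0.114, 0.109]
contact_force: [-5.1, -5.7, 2.8]
grip_width: 0.189
```

```bash
python3 f.py
```

```text
t 6.28 b 320.4 r 59.6 z 80.9 Ft -7.37 Fr 2.01 Fz 2.8
```

Emit:
servo_tool(
  commands=[
    [[0.27,0,0.45,0,0,0,0],[0.51,0,0.91,0,0,0,0],[0.7,0,1.4,0,0,0,0],[0.85,0,1.9,0,0,0,0]],
  ],
)

```text
t: 6.62
position: [589.8, -32.7, 81.0]
ee_rot: [-0.695, 0.701, -0.114, 0.11]
contact_force: [-5.8, -11.1, 4.3]
grip_width: 0.19
```

```bash
python3 f.py
```

```text
t 6.62 b 338.1 r 59.7 z 81.0 Ft -12.22 Fr 2.65 Fz 4.3
```

Emit:
servo_tool(
  commands=[
    [[0.1,0,0.51,0,0,0,0],[0.16,0,1.03,0,0,0,0],[0.18,0,1.56,0,0,0,0],[0.15,0,2.08,0,0,0,0]],
  ],
)

```text
t: 6.95
position: [599.9, -16.0, 81.0]
ee_rot: [-0.695, 0.701, -0.113, 0.113]
contact_force: [-0.2, -12.3, -2.1]
grip_width: 0.194
```

```bash
python3 f.py
```

```text
t 6.95 b 356.9 r 59.9 z 81.0 Ft -11.60 Fr 4.23 Fz -2.1
```

Emit:
servo_tool(
  commands=[
    [[-0.08,0,0.52,0,0,0,0],[-0.2,0,1.03,0,0,0,0]],
  ],
)

```text
t: 7.12
position: [603.5, -2.8, 81.1]
ee_rot: [-0.696, 0.7, -0.111, 0.113]
contact_force: [2.6, -6.2, -5.1]
grip_width: 0.191
```

```bash
python3 f.py; python3 -c "
from h import *
print(rows(376,[5,10,15,20]))"
```

```text
t 7.12 b 10.0 r 60.1 z 81.1 Ft -5.77 Fr 3.46 Fz -5.1
[[-0.17, 0, 0.5, 0, 0, 0, 0], [-0.37, 0, 0.98, 0, 0, 0, 0], [-0.62, 0, 1.44, 0, 0, 0, 0], [-0.91, 0, 1.87, 0, 0, 0, 0]]
```

Emit:
servo_tool(
  commands=[
    [[-0.17,0,0.49,0,0,0,0],[-0.37,0,0.97,0,0,0,0],[-0.63,0,1.43,0,0,0,0],[-0.91,0,1.87,0,0,0,0]],
  ],
)

```text
t: 7.45
position: [602.6, 20.0, 81.1]
ee_rot: [-0.697, 0.699, -0.109, 0.114]
contact_force: [4.7, -5.0, -6.5]
grip_width: 0.189
```

```bash
python3 f.py
```

```text
t 7.45 b 31.8 r 60.4 z 81.1 Ft -6.02 Fr 3.36 Fz -6.5
```

```bash
python3 -c "
from h import *
print(rows(396,[-4,-8,-12,-16]))
for b in range(380,314,-6): print(b,rows(b,[-3,-6]))"
```

```text
[[0.23, 0, -0.35, 0, 0, 0, 0], [0.44, 0, -0.71, 0, 0, 0, 0], [0.63, 0, -1.09, 0, 0, 0, 0], [0.78, 0, -1.47, 0, 0, 0, 0]]
380 [[0.1, 0, -0.3, 0, 0, 0, 0], [0.18, 0, -0.6, 0, 0, 0, 0]]
374 [[0.07, 0, -0.31, 0, 0, 0, 0], [0.12, 0, -0.62, 0, 0, 0, 0]]
368 [[0.04, 0, -0.31, 0, 0, 0, 0], [0.05, 0, -0.63, 0, 0, 0, 0]]
362 [[0.0, 0, -0.31, 0, 0, 0, 0], [-0.01, 0, -0.63, 0, 0, 0, 0]]
356 [[-0.03, 0, -0.31, 0, 0, 0, 0], [-0.08, 0, -0.62, 0, 0, 0, 0]]
350 [[-0.06, 0, -0.31, 0, 0, 0, 0], [-0.14, 0, -0.61, 0, 0, 0, 0]]
344 [[-0.09, 0, -0.3, 0, 0, 0, 0], [-0.2, 0, -0.59, 0, 0, 0, 0]]
338 [[-0.13, 0, -0.29, 0, 0, 0, 0], [-0.27, 0, -0.57, 0, 0, 0, 0]]
332 [[-0.15, 0, -0.27, 0, 0, 0, 0], [-0.32, 0, -0.54, 0, 0, 0, 0]]
326 [[-0.18, 0, -0.26, 0, 0, 0, 0], [-0.38, 0, -0.5, 0, 0, 0, 0]]
320 [[-0.21, 0, -0.24, 0, 0, 0, 0], [-0.43, 0, -0.46, 0, 0, 0, 0]]
```

Emit:
servo_tool(
  commands=[
    [[0.23,0,-0.35,0,0,0,0],[0.44,0,-0.71,0,0,0,0],[0.63,0,-1.09,0,0,0,0],[0.78,0,-1.47,0,0,0,0]],
  ],
)

```text
t: 7.78
position: [603.9, 12.1, 81.1]
ee_rot: [0.7, -0.697, 0.109, -0.11]
contact_force: [1.6, 7.9, -4.0]
grip_width: 0.193
```

```bash
python3 f.py
```

```text
t 7.78 b 24.2 r 60.3 z 81.1 Ft 7.65 Fr 2.48 Fz -4.0
```

Emit:
servo_tool(
  commands=[
    [[0.1,0,-0.3,0,0,0,0],[0.18,0,-0.6,0,0,0,0]],
  ],
)

```text
t: 7.95
position: [604.2, 5.5, 81.1]
ee_rot: [0.7, -0.697, 0.109, -0.11]
contact_force: [2.7, 6.2, -4.5]
grip_width: 0.193
```

```bash
python3 f.py
```

```text
t 7.95 b 18.0 r 60.2 z 81.1 Ft 6.25 Fr 2.72 Fz -4.5
```

Emit:
servo_tool(
  commands=[
    [[0.07,0,-0.31,0,0,0,0],[0.12,0,-0.62,0,0,0,0]],
  ],
)

```text
t: 8.12
position: [603.8, -0.8, 81.1]
ee_rot: [0.7, -0.697, 0.108, -0.11]
contact_force: [3.3, 7.4, -4.6]
grip_width: 0.194
```

```bash
python3 f.py
```

```text
t 8.12 b 11.9 r 60.1 z 81.1 Ft 7.66 Fr 2.50 Fz -4.6
```

Emit:
servo_tool(
  commands=[
    [[0.04,0,-0.31,0,0,0,0],[0.05,0,-0.63,0,0,0,0]],
  ],
)

```text
t: 8.28
position: [603.0, -5.7, 81.1]
ee_rot: [0.701, -0.696, 0.108, -0.111]
contact_force: [5.2, 9.1, -7.3]
grip_width: 0.193
```

```bash
python3 f.py
```

```text
t 8.28 b 7.1 r 60.1 z 81.1 Ft 9.91 Fr 3.42 Fz -7.3
```

Emit:
servo_tool(
  commands=[
    [[0,0,-0.31,0,0,0,0],[-0.01,0,-0.63,0,0,0,0]],
  ],
)

```text
t: 8.45
position: [601.9, -10.2, 81.1]
ee_rot: [0.702, -0.696, 0.107, -0.111]
contact_force: [6.7, 11.2, -7.6]
grip_width: 0.191
```

```bash
python3 f.py
```

```text
t 8.45 b 2.7 r 60.0 z 81.1 Ft 12.56 Fr 3.54 Fz -7.6
```

Emit:
servo_tool(
  commands=[
    [[-0.03,0,-0.31,0,0,0,0],[-0.08,0,-0.62,0,0,0,0]],
  ],
)

```text
t: 8.62
position: [600.2, -15.3, 81.1]
ee_rot: [0.702, -0.696, 0.106, -0.111]
contact_force: [10.1, 11.2, -8.9]
grip_width: 0.193
```

```bash
python3 f.py
```

```text
t 8.62 b 357.6 r 60.0 z 81.1 Ft 13.99 Fr 5.54 Fz -8.9
```

Emit:
servo_tool(
  commands=[
    [[-0.06,0,-0.31,0,0,0,0],[-0.14,0,-0.61,0,0,0,0]],
  ],
)

```text
t: 8.78
position: [597.7, -21.0, 81.2]
ee_rot: [0.702, -0.696, 0.106, -0.112]
contact_force: [8.5, 10.5, -11.2]
grip_width: 0.192
```

```bash
python3 f.py
```

```text
t 8.78 b 351.6 r 59.9 z 81.2 Ft 13.16 Fr 2.92 Fz -11.2
```

Emit:
servo_tool(
  commands=[
    [[-0.09,0,-0.3,0,0,0,0],[-0.2,0,-0.59,0,0,0,0]],
  ],
)

```text
t: 8.95
position: [594.0, -27.3, 81.1]
ee_rot: [0.701, -0.696, 0.106, -0.112]
contact_force: [7.1, 6.9, -10.1]
grip_width: 0.189
```

```bash
python3 f.py
```

```text
t 8.95 b 344.7 r 59.8 z 81.1 Ft 9.66 Fr 2.16 Fz -10.1
```

Emit:
servo_tool(
  commands=[
    [[-0.13,0,-0.29,0,0,0,0],[-0.27,0,-0.57,0,0,0,0]],
  ],
)

```text
t: 9.12
position: [588.8, -34.0, 81.1]
ee_rot: [0.7, -0.697, 0.107, -0.112]
contact_force: [6.1, 3.6, -9.2]
grip_width: 0.194
```

```bash
python3 f.py
```

```text
t 9.12 b 336.5 r 59.8 z 81.1 Ft 6.75 Fr 2.23 Fz -9.2
```

Emit:
servo_tool(
  commands=[
    [[-0.15,0,-0.27,0,0,0,0],[-0.32,0,-0.54,0,0,0,0]],
  ],
)

```text
t: 9.28
position: [582.9, -39.7, 81.1]
ee_rot: [0.7, -0.697, 0.108, -0.112]
contact_force: [5.4, 3.1, -7.6]
grip_width: 0.192
```

```bash
python3 f.py
```

```text
t 9.28 b 328.7 r 59.7 z 81.1 Ft 6.09 Fr 1.18 Fz -7.6
```

Emit:
servo_tool(
  commands=[
    [[-0.18,0,-0.26,0,0,0,0],[-0.38,0,-0.5,0,0,0,0]],
  ],
)

```text
t: 9.45
position: [577.9, -43.5, 81.1]
ee_rot: [0.699, -0.698, 0.108, -0.112]
contact_force: [6.3, 2.6, -7.7]
grip_width: 0.193
```

```bash
python3 f.py
```

```text
t 9.45 b 322.6 r 59.7 z 81.1 Ft 6.65 Fr 1.39 Fz -7.7
```

```bash
python3 -c "
from h import *
print(rows(314,[3,6,9,12]))
for b in range(326,380,6): print(b,rows(b,[3,6]))"
```

```text
[[0.22, 0, 0.22, 0, 0, 0, 0], [0.43, 0, 0.46, 0, 0, 0, 0], [0.62, 0, 0.71, 0, 0, 0, 0], [0.81, 0, 0.96, 0, 0, 0, 0]]
326 [[0.17, 0, 0.26, 0, 0, 0, 0], [0.32, 0, 0.54, 0, 0, 0, 0]]
332 [[0.14, 0, 0.28, 0, 0, 0, 0], [0.27, 0, 0.57, 0, 0, 0, 0]]
338 [[0.11, 0, 0.29, 0, 0, 0, 0], [0.2, 0, 0.59, 0, 0, 0, 0]]
344 [[0.08, 0, 0.3, 0, 0, 0, 0], [0.14, 0, 0.61, 0, 0, 0, 0]]
350 [[0.05, 0, 0.31, 0, 0, 0, 0], [0.08, 0, 0.62, 0, 0, 0, 0]]
356 [[0.01, 0, 0.31, 0, 0, 0, 0], [0.01, 0, 0.63, 0, 0, 0, 0]]
362 [[-0.02, 0, 0.31, 0, 0, 0, 0], [-0.05, 0, 0.63, 0, 0, 0, 0]]
368 [[-0.05, 0, 0.31, 0, 0, 0, 0], [-0.12, 0, 0.62, 0, 0, 0, 0]]
374 [[-0.08, 0, 0.3, 0, 0, 0, 0], [-0.18, 0, 0.6, 0, 0, 0, 0]]
```

Emit:
servo_tool(
  commands=[
    [[0.22,0,0.22,0,0,0,0],[0.43,0,0.46,0,0,0,0],[0.62,0,0.71,0,0,0,0],[0.81,0,0.96,0,0,0,0]],
  ],
)

```text
t: 9.78
position: [581.3, -41.0, 80.9]
ee_rot: [-0.697, 0.699, -0.114, 0.108]
contact_force: [-5.3, -2.7, 4.7]
grip_width: 0.191
```

```bash
python3 f.py
```

```text
t 9.78 b 326.7 r 59.7 z 80.9 Ft -5.79 Fr -1.18 Fz 4.7
```

Emit:
servo_tool(
  commands=[
    [[0.17,0,0.26,0,0,0,0],[0.32,0,0.54,0,0,0,0]],
  ],
)

```text
t: 9.95
position: [585.8, -37.1, 80.9]
ee_rot: [-0.697, 0.7, -0.114, 0.108]
contact_force: [-6.5, -4.4, 5.7]
grip_width: 0.185
```

```bash
python3 f.py
```

```text
t 9.95 b 332.4 r 59.7 z 80.9 Ft -7.69 Fr -1.41 Fz 5.7
```

Emit:
servo_tool(
  commands=[
    [[0.14,0,0.28,0,0,0,0],[0.27,0,0.57,0,0,0,0]],
  ],
)

```text
t: 10.12
position: [588.4, -34.4, 80.8]
ee_rot: [-0.696, 0.7, -0.116, 0.108]
contact_force: [-8.5, -7.8, 8.4]
grip_width: 0.189
```

```bash
python3 f.py
```

```text
t 10.12 b 336.0 r 59.7 z 80.8 Ft -11.45 Fr -1.13 Fz 8.4
```

Emit:
servo_tool(
  commands=[
    [[0.11,0,0.29,0,0,0,0],[0.2,0,0.59,0,0,0,0]],
  ],
)

```text
t: 10.28
position: [591.4, -30.8, 80.9]
ee_rot: [-0.696, 0.701, -0.116, 0.108]
contact_force: [-10.1, -8.8, 9.9]
grip_width: 0.191
```

```bash
python3 f.py
```

```text
t 10.28 b 340.5 r 59.8 z 80.9 Ft -13.17 Fr -2.65 Fz 9.9
```

Emit:
servo_tool(
  commands=[
    [[0.08,0,0.3,0,0,0,0],[0.14,0,0.61,0,0,0,0]],
  ],
)

```text
t: 10.45
position: [594.5, -26.5, 80.9]
ee_rot: [-0.695, 0.701, -0.116, 0.108]
contact_force: [-9.2, -10.0, 9.0]
grip_width: 0.193
```

```bash
python3 f.py
```

```text
t 10.45 b 345.6 r 59.8 z 80.9 Ft -13.39 Fr -2.45 Fz 9.0
```

Emit:
servo_tool(
  commands=[
    [[0.05,0,0.31,0,0,0,0],[0.08,0,0.62,0,0,0,0]],
  ],
)

```text
t: 10.62
position: [597.6, -21.1, 80.9]
ee_rot: [-0.695, 0.701, -0.116, 0.108]
contact_force: [-7.6, -10.1, 7.6]
grip_width: 0.187
```

```bash
python3 f.py
```

```text
t 10.62 b 351.5 r 59.9 z 80.9 Ft -12.43 Fr -2.35 Fz 7.6
```

Emit:
servo_tool(
  commands=[
    [[0.01,0,0.31,0,0,0,0],[0.01,0,0.63,0,0,0,0]],
  ],
)

```text
t: 10.78
position: [600.5, -14.6, 80.9]
ee_rot: [-0.695, 0.701, -0.116, 0.109]
contact_force: [-7.5, -8.7, 6.0]
grip_width: 0.191
```

```bash
python3 f.py
```

```text
t 10.78 b 358.3 r 60.0 z 80.9 Ft -10.69 Fr -4.09 Fz 6.0
```

Emit:
servo_tool(
  commands=[
    [[-0.02,0,0.31,0,0,0,0],[-0.05,0,0.63,0,0,0,0]],
  ],
)

```text
t: 10.95
position: [602.8, -6.9, 80.9]
ee_rot: [-0.696, 0.7, -0.115, 0.109]
contact_force: [-6.6, -6.3, 5.1]
grip_width: 0.191
```

```bash
python3 f.py
```

```text
t 10.95 b 6.0 r 60.2 z 80.9 Ft -7.53 Fr -5.17 Fz 5.1
```

Emit:
servo_tool(
  commands=[
    [[-0.05,0,0.31,0,0,0,0],[-0.12,0,0.62,0,0,0,0]],
  ],
)

```text
t: 11.12
position: [604.1, 0.5, 80.9]
ee_rot: [-0.696, 0.7, -0.114, 0.109]
contact_force: [-5.7, -5.4, 5.6]
grip_width: 0.19
```

```bash
python3 f.py
```

```text
t 11.12 b 13.1 r 60.3 z 80.9 Ft -5.84 Fr -5.27 Fz 5.6
```

```bash
python3 -c "
from h import *
print(rows(380,[-3,-7,-11,-15,-19,-23,-26,-29,-29,-29]))"
```

```text
[[0.1, 0, -0.3, 0, 0, 0, 0], [0.21, 0, -0.7, 0, 0, 0, 0], [0.29, 0, -1.11, 0, 0, 0, 0], [0.34, 0, -1.53, 0, 0, 0, 0], [0.36, 0, -1.95, 0, 0, 0, 0], [0.35, 0, -2.37, 0, 0, 0, 0], [0.33, 0, -2.68, 0, 0, 0, 0], [0.29, 0, -2.99, 0, 0, 0, 0], [0.29, 0, -2.99, 0, 0, 0, 0], [0.29, 0, -2.99, 0, 0, 0, 0]]
```

Emit:
servo_tool(
  commands=[
    [[0.1,0,-0.3,0,0,0,0],[0.21,0,-0.7,0,0,0,0],[0.29,0,-1.11,0,0,0,0],[0.34,0,-1.53,0,0,0,0],[0.36,0,-1.95,0,0,0,0],[0.35,0,-2.37,0,0,0,0],[0.33,0,-2.68,0,0,0,0],[0.29,0,-2.99,0,0,0,0],[0.29,0,-2.99,0,0,0,0],[0.29,0,-2.99,0,0,0,0]],
  ],
)

```text
t: 11.95
position: [599.6, -17.3, 80.9]
ee_rot: [0.701, -0.696, 0.111, -0.106]
contact_force: [-3.3, 11.3, 2.7]
grip_width: 0.193
```

```bash
python3 f.py
```

```text
t 11.95 b 355.7 r 60.1 z 80.9 Ft 9.14 Fr -7.37 Fz 2.7
```

Emit:
servo_tool(
  commands=[
    [[0,0,0,0,0,0,0],[0,0,0,0,0,0,0]],
  ],
)

```text
t: 12.12
position: [599.6, -17.4, 80.9]
ee_rot: [0.701, -0.696, 0.111, -0.107]
contact_force: [-3.1, 11.1, 3.4]
grip_width: 0.196
```

```bash
python3 f.py
```

```text
t 12.12 b 355.5 r 60.2 z 80.9 Ft 9.05 Fr -7.06 Fz 3.4
```

Emit:
servo_tool(
  commands=[
    [[-0.04,0,-0.15,0,0,0,0],[-0.1,0,-0.3,0,0,0,0],[-0.15,0,-0.45,0,0,0,0],[-0.15,0,-0.45,0,0,0,0]],
  ],
)

```text
t: 12.45
position: [598.5, -19.8, 81.0]
ee_rot: [0.702, -0.696, 0.11, -0.107]
contact_force: [-1.2, 11.2, 2.0]
grip_width: 0.191
```

```bash
python3 f.py
```

```text
t 12.45 b 353.0 r 60.1 z 81.0 Ft 9.61 Fr -5.85 Fz 2.0
```

Emit:
servo_tool(
  commands=[
    [[-0.06,0,-0.12,0,0,0,0],[-0.1,0,-0.25,0,0,0,0],[-0.1,0,-0.25,0,0,0,0]],
  ],
)

```text
t: 12.7
position: [597.3, -22.1, 81.0]
ee_rot: [0.702, -0.696, 0.109, -0.108]
contact_force: [0.0, 13.2, -0.1]
grip_width: 0.193
```

```bash
python3 f.py
```

```text
t 12.70 b 350.5 r 60.1 z 81.0 Ft 11.72 Fr -6.06 Fz -0.1
```

Emit:
servo_tool(
  commands=[
    [[-0.1,0,0.15,0,0,0,0],[-0.2,0,0.3,0,0,0,0],[-0.25,0,0.45,0,0,0,0],[-0.25,0,0.45,0,0,0,0]],
  ],
)

```text
t: 13.03
position: [597.2, -22.1, 81.0]
ee_rot: [0.7, -0.697, 0.109, -0.11]
contact_force: [2.4, 6.7, -2.7]
grip_width: 0.191
```

```bash
python3 f.py
```

```text
t 13.03 b 350.5 r 60.0 z 81.0 Ft 7.08 Fr -0.95 Fz -2.7
```

Emit:
servo_tool(
  commands=[
    [[-0.02,0,0.15,0,0,0,0],[-0.05,0,0.3,0,0,0,0],[-0.05,0,0.45,0,0,0,0],[-0.05,0,0.55,0,0,0,0],[-0.05,0,0.55,0,0,0,0]],
  ],
)

```text
t: 13.45
position: [597.3, -21.7, 81.0]
ee_rot: [-0.698, 0.699, -0.111, 0.111]
contact_force: [-0.3, -0.4, -0.4]
grip_width: 0.186
```

```bash
python3 f.py
```

```text
t 13.45 b 350.8 r 59.9 z 81.0 Ft -0.51 Fr -0.09 Fz -0.4
```

Emit:
servo_tool(
  commands=[
    [[0,0,0,0,0,0,0.25],[0,0,0,0,0,0,0.35],[0,0,0,0,0,0,0.5],[0,0,0,0,0,0,0.5],[0,-3,0,0,0,0,0.5],[0,-7,0,0,0,0,0.5],[0,-10,0,0,0,0,0.5],[0,-10,0,0,0,0,0.5],[0,-10,0,0,0,0,0.5],[0,-10,0,0,0,0,0.5]],
  ],
)

```text
t: 14.28
position: [596.9, -20.2, 180.5]
ee_rot: [-0.698, 0.698, -0.111, 0.11]
contact_force: [-0.0, -0.5, -0.2]
grip_width: 0.499
```

Run:
```python
from h import *
s,p,R=pose(); print(s["t"],p,s["contact_force"],s["joint_pos"].round(2))
im,d=ctrl.snapshot("wrist"); cv2.imwrite("pics/w3.png",im[:,:,::-1])
r=ctrl.spot_point("wrist","knob"); print(r)
if r:
    k=wrist_plane(r[0]["position"][::-1],108,p,R.as_matrix())[0]; print(k)
    q=k[:2]-[544,5.6]; print(np.hypot(*q),np.degrees(np.arctan2(q[1],q[0])-PHI)%360)
for n in ["top"]:
    im,d=ctrl.snapshot(n); cv2.imwrite("pics/t3.png",cv2.resize(im[150:260,250:410,::-1],(800,550),interpolation=cv2.INTER_CUBIC))
```

```text
14.2833 [596.88472189 -20.16472756 180.50886066] [-0.03825955 -0.45760824 -0.22135226] [-0.13  0.5   0.12  1.95 -0.09  0.7   1.31]
[{'position': [213.2, 316.8], 'conf': 0.61}]
[596.60486681 -20.82637389 108.        ]
58.8695613113407 351.327056569465
```

View pics/w3.png

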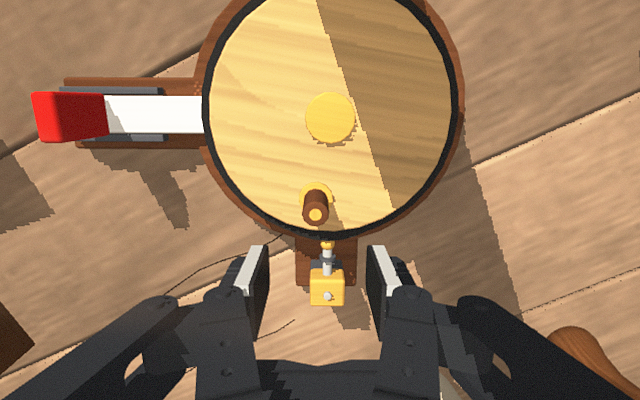

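View pics/t3.png

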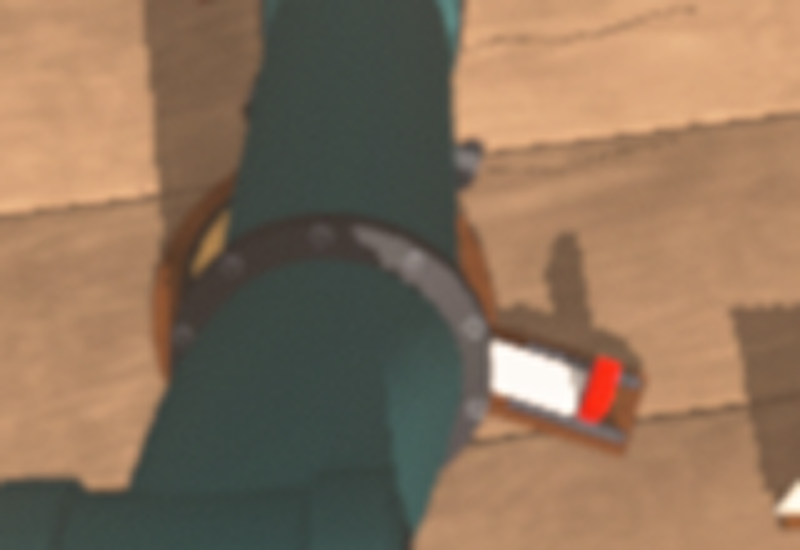

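Wrist view: the knob is at (316,213), free of the fingers, and the pointer ball is at (327,245) touching the tyre. As a cross-check, I'll measure the tyre outline in this same picture.

Run:
```python
from h import *
im=cv2.imread("pics/w3.png"); 
cv2.imwrite("pics/w3c.png",cv2.resize(im[180:260,240:420],(800,356),interpolation=cv2.INTER_NEAREST))
p=np.array([596.885,-20.165,180.509]);_,_,R=pose();R=R.as_matrix()
sat=im.max(2).astype(int)
hsv=cv2.cvtColor(im,cv2.COLOR_BGR2HSV)
dark=(im[...,2].astype(int)<75)&((im[...,2].astype(int)-im[...,0])<25)
v,u=np.nonzero(dark[:250]); v=v; 
P=wrist_plane(np.c_[u,v],58,p,R)
# centre: disc
m=((hsv[...,0]>18)&(hsv[...,0]<32)&(hsv[...,1]>150)); m[:85]=0;m[150:]=0;m[:,:295]=0;m[:,365:]=0
ys,xs=np.nonzero(m); c=wrist_plane([xs.mean(),ys.mean()],71,p,R)[0]; print("disc",c)
q=P[:,:2]-c[:2]; r=np.hypot(*q.T); b=(np.degrees(np.arctan2(q[:,1],q[:,0])-PHI)+180)%360-180
for a in range(-180,180,6):
    k=(b>=a)&(b<a+6)&(r>80)&(r<106)
    if k.sum()>3: print(a+3,k.sum(),np.percentile(r[k],[3,97]).round(1))
```

```text
disc [544.43232746   5.78195828  71.        ]
-147 85 [89.8 94.6]
-141 122 [90.  94.9]
-135 122 [89.8 94.9]
-129 116 [89.8 94.8]
-123 113 [89.7 94.8]
-117 119 [ 89.7 105.2]
-111 104 [89.8 94.6]
-105 104 [89.6 94.5]
-99 91 [89.5 94.2]
-93 97 [89.4 94. ]
-87 83 [89.7 94.1]
-81 90 [89.4 94.4]
-75 75 [89.6 93.8]
-69 82 [89.3 94. ]
-63 74 [89.4 93.9]
-57 78 [89.2 93.9]
-51 67 [89.3 93.5]
-45 70 [89.3 93.7]
-39 65 [89.2 93.4]
-33 66 [89.3 93.7]
-27 61 [89.3 93.5]
-21 68 [ 89.4 101.6]
-15 87 [89.3 95. ]
-9 97 [89.6 96.1]
-3 112 [89.1 96.5]
3 102 [89.3 96.3]
9 101 [89.1 96. ]
15 76 [89.4 94.8]
21 68 [89.  93.6]
27 62 [89.2 93.4]
33 68 [89.1 93.5]
39 65 [89.2 93.4]
45 71 [89.3 93.8]
51 70 [89.3 93.5]
57 73 [89.4 93.8]
63 72 [89.4 93.6]
69 77 [89.6 93.9]
75 80 [89.4 93.8]
81 83 [89.5 93.9]
87 98 [89.4 94.4]
93 83 [89.8 94.1]
99 96 [89.5 94.1]
105 92 [89.8 94.2]
111 105 [89.5 94.4]
117 97 [89.8 94.2]
123 109 [89.6 94.4]
129 110 [89.6 94.4]
135 121 [89.8 94.9]
141 126 [89.7 95. ]
147 84 [89.7 94.6]
```

View pics/w3c.png

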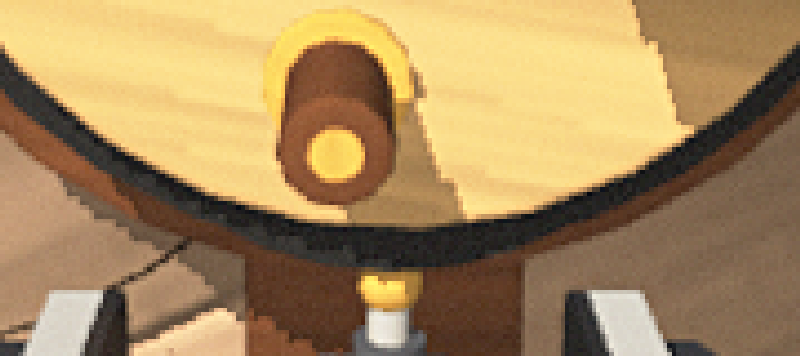

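The high spot is centred on the pointer: the outline rises evenly, with 96.5 mm near 0° against about 93.5 mm elsewhere. Now the brake. I'll move outboard of it with the fingers shut.

Emit:
servo_tool(
  commands=[
    [[-1,0,-4,0,0,0,0],[-2,0,-8,0,0,0,0],[-3,0,-12,0,0,0,0],[-4,0,-16,0,0,0,0],[-5,0,-20,0,0,0,0],[-5.8,0,-23.7,0,0,0,0],[-5.8,0,-23.7,0,0,0,0],[-5.8,0,-23.7,0,0,0,0],[-5.8,0,-23.7,0,0,0,0],[-5.8,0,-23.7,0,0,0,0]],
  ],
)

```text
t: 15.27
position: [469.9, -226.2, 180.2]
ee_rot: [0.699, -0.698, 0.11, -0.109]
contact_force: [0.3, 0.1, 0.6]
grip_width: -0.001
```

Run:
```python
from h import *
s,p,R=pose(); print(s["t"],p,s["contact_force"],s["grip_width"])
im,d=ctrl.snapshot("wrist"); cv2.imwrite("pics/w4.png",im[:,:,::-1])
r=ctrl.spot_point("wrist","brake_knob"); print(r)
hsv=cv2.cvtColor(im,cv2.COLOR_RGB2HSV)
red=((hsv[...,0]<6)|(hsv[...,0]>174))&(hsv[...,1]>170)
ys,xs=np.nonzero(red)
P=wrist_plane(np.c_[xs,ys],86,p,R.as_matrix()); 
def st(P): 
    q=P[:,:2]-[544.2,5.7]; return np.c_[q@[np.cos(PHI),np.sin(PHI)],q@[-np.sin(PHI),np.cos(PHI)]]
q=st(P); print("red stand",q.min(0),q.max(0))
if r: print(st(wrist_plane(r[0]["position"][::-1],86,p,R.as_matrix())))
print("tcp stand",st(p[None]))
s,p,R=pose();print("tcp",p,st(p[None]))
```

```text
15.2667 [ 469.89424468 -226.23333507  180.20157009] [0.34993894 0.1278455  0.56364218] -0.0011685150159887658
[{'position': [201.5, 395.5], 'conf': 0.7}]
red stand [ -27.41408299 -206.57085201] [ 61.66401085 -21.98888203]
[[  -0.69325191 -188.67106642]]
tcp stand [[   1.00236931 -243.54345084]]
tcp [ 470.15051946 -226.04636969  180.45436597] [[   1.18832562 -243.28644294]]
```

View pics/w4.png

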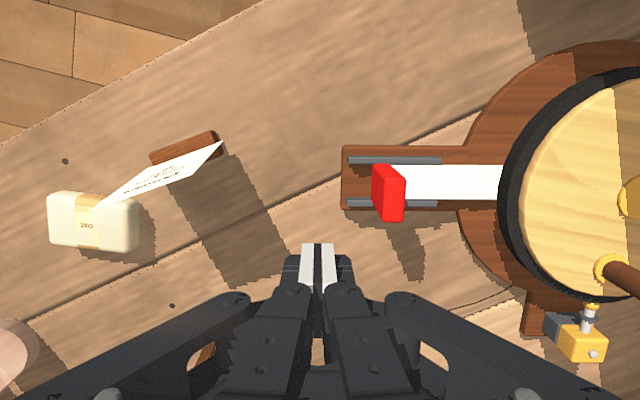

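Emit:
servo_tool(
  commands=[
    [[-0.15,4,0,0,0,0,0],[-0.15,8,0,0,0,0,0],[-0.15,11,0,0,0,0,0],[-0.15,13,0,0,0,0,0],[-0.15,13,0.6,0,0,0,0],[-0.15,13,1.2,0,0,0,0],[-0.15,13,1.8,0,0,0,0],[-0.15,13,2.2,0,0,0,0],[-0.15,13,2.2,0,0,0,0]],
  ],
)

```text
t: 16.12
position: [476.4, -204.8, 52.3]
ee_rot: [0.699, -0.698, 0.108, -0.111]
contact_force: [-0.7, -0.2, 0.3]
grip_width: -0.002
```

```bash
cat > g.py <<'E'
from h import *
s,p,R=pose(); q=p[:2]-[544.2,5.7]; x=np.array([np.cos(PHI),np.sin(PHI)]);y=np.array([-np.sin(PHI),np.cos(PHI)]);F=s["contact_force"]
print("t %.2f stand x %.1f y %.1f z %.1f  Fx %.1f Fy %.1f Fz %.1f"%(s["t"],q@x,q@y,p[2],F[:2]@x,F[:2]@y,F[2]))
E
python3 g.py
```

```text
t 16.12 stand x 0.6 y -221.2 z 52.3  Fx -0.6 Fy -0.4 Fz 0.3
```

Advance in small steps, watching force.

Emit:
servo_tool(
  commands=[
    [[0,0,0.3,0,0,0,0],[0,0,0.6,0,0,0,0],[0,0,0.9,0,0,0,0],[0,0,1.2,0,0,0,0]],
  ],
)

```text
t: 16.45
position: [478.5, -194.9, 51.2]
ee_rot: [-0.698, 0.698, -0.11, 0.111]
contact_force: [0.0, 0.2, -0.5]
grip_width: 0.003
```

```bash
python3 g.py
```

```text
t 16.45 stand x -0.5 y -211.1 z 51.2  Fx -0.0 Fy 0.2 Fz -0.5
```

Emit:
servo_tool(
  commands=[
    [[0,0,0.15,0,0,0,0],[0,0,0.3,0,0,0,0],[0,0,0.4,0,0,0,0]],
  ],
)

```text
t: 16.7
position: [479.2, -192.5, 51.1]
ee_rot: [-0.698, 0.699, -0.111, 0.111]
contact_force: [-1.6, -4.1, 4.4]
grip_width: -0.001
```

```bash
python3 g.py
```

```text
t 16.70 stand x -0.5 y -208.6 z 51.1  Fx -0.2 Fy -4.4 Fz 4.4
```

Emit:
servo_tool(
  commands=[
    [[0,0,0.15,0,0,0,0],[0,0,0.3,0,0,0,0],[0,0,0.45,0,0,0,0],[0,0,0.6,0,0,0,0]],
  ],
)

```text
t: 17.03
position: [481.5, -185.7, 50.9]
ee_rot: [-0.698, 0.698, -0.111, 0.111]
contact_force: [-0.5, -3.8, 3.7]
grip_width: 0.001
```

```bash
python3 g.py
```

```text
t 17.03 stand x -0.5 y -201.4 z 50.9  Fx 0.7 Fy -3.7 Fz 3.7
```

Emit:
servo_tool(
  commands=[
    [[0,0,0.1,0,0,0,0],[0,0,0.2,0,0,0,0]],
  ],
)

```text
t: 17.2
position: [482.2, -183.5, 50.8]
ee_rot: [0.698, -0.698, 0.11, -0.111]
contact_force: [-1.3, -4.8, 4.0]
grip_width: -0.004
```

```bash
python3 g.py
```

```text
t 17.20 stand x -0.5 y -199.0 z 50.8  Fx 0.2 Fy -5.0 Fz 4.0
```

Emit:
servo_tool(
  commands=[
    [[0,0,0.1,0,0,0,0],[0,0,0.2,0,0,0,0]],
  ],
)

```text
t: 17.37
position: [482.8, -181.6, 50.8]
ee_rot: [-0.698, 0.698, -0.11, 0.111]
contact_force: [-0.0, -4.9, 3.1]
grip_width: 0.0
```

```bash
python3 g.py
```

```text
t 17.37 stand x -0.5 y -197.1 z 50.8  Fx 1.5 Fy -4.6 Fz 3.1
```

Emit:
servo_tool(
  commands=[
    [[0,0,0.1,0,0,0,0],[0,0,0.2,0,0,0,0]],
  ],
)

```text
t: 17.53
position: [483.1, -180.9, 50.9]
ee_rot: [-0.698, 0.699, -0.111, 0.111]
contact_force: [-2.6, -8.7, 3.7]
grip_width: -0.003
```

```bash
python3 g.py
```

```text
t 17.53 stand x -0.5 y -196.3 z 50.9  Fx 0.3 Fy -9.1 Fz 3.7
```

Emit:
servo_tool(
  commands=[
    [[0,0,0.1,0,0,0,0],[0,0,0.2,0,0,0,0]],
  ],
)

```text
t: 17.7
position: [483.1, -180.8, 50.9]
ee_rot: [-0.697, 0.699, -0.111, 0.112]
contact_force: [-3.8, -12.0, 3.9]
grip_width: 0.003
```

```bash
python3 g.py
```

```text
t 17.70 stand x -0.5 y -196.2 z 50.9  Fx 0.1 Fy -12.6 Fz 3.9
```

Emit:
servo_tool(
  commands=[
    [[0,0,0.1,0,0,0,0],[0,0,0.2,0,0,0,0],[0,0,0.2,0,0,0,0],[0,0,0.2,0,0,0,0],[0,0,0.2,0,0,0,0]],
  ],
)

```text
t: 18.12
position: [483.1, -180.7, 51.0]
ee_rot: [-0.696, 0.7, -0.112, 0.112]
contact_force: [-4.2, -13.5, 4.3]
grip_width: -0.002
```

```bash
python3 g.py
```

```text
t 18.12 stand x -0.5 y -196.2 z 51.0  Fx 0.2 Fy -14.2 Fz 4.3
```

Emit:
servo_tool(
  commands=[
    [[0,0,0.15,0,0,0,0],[0,0,0.3,0,0,0,0],[0,0,0.3,0,0,0,0],[0,0,0.3,0,0,0,0]],
  ],
)

```text
t: 18.45
position: [483.1, -180.6, 51.0]
ee_rot: [-0.695, 0.701, -0.113, 0.113]
contact_force: [-5.9, -17.9, 3.6]
grip_width: 0.002
```

```bash
python3 g.py
```

```text
t 18.45 stand x -0.6 y -196.1 z 51.0  Fx -0.1 Fy -18.8 Fz 3.6
```

Now back off gently, then rise and check.

Emit:
servo_tool(
  commands=[
    [[0,0,-0.5,0,0,0,0],[0,0,-1,0,0,0,0],[0,0,-1.6,0,0,0,0],[0,0,-2.4,0,0,0,0],[0,0,-3.4,0,0,0,0],[0,0,-4,0,0,0,0],[0,-3,-4,0,0,0,0],[0,-6,-4,0,0,0,0],[0,-10,-4,0,0,0,0],[0,-13,-4,0,0,0,0]],
  ],
)

```text
t: 19.28
position: [473.0, -211.6, 182.9]
ee_rot: [0.698, -0.698, 0.11, -0.111]
contact_force: [0.4, 0.1, -0.6]
grip_width: 0.001
```

Run:
```python
from h import *
s,p,R=pose(); print(s["t"],p,s["contact_force"])
im,d=ctrl.snapshot("wrist"); cv2.imwrite("pics/w5.png",im[:,:,::-1])
hsv=cv2.cvtColor(im,cv2.COLOR_RGB2HSV)
r=ctrl.spot_point("wrist","brake_knob"); k=ctrl.spot_point("wrist","knob")
for n,q,Z in (("brake",r,86),("knob",k,108)):
    if q:
        P=wrist_plane(q[0]["position"][::-1],Z,p,R.as_matrix())[0,:2]-[544.2,5.7]
        a=np.degrees(np.arctan2(P[1],P[0])-PHI)%360; print(n,q[0]["conf"],np.hypot(*P),a)
```

```text
19.2833 [ 472.95415325 -211.57459429  182.86928136] [ 0.36810566  0.07112443 -0.62816486]
brake 0.82 174.86735864556903 269.6672715335625
knob 0.73 62.27010600514392 350.72810804700515
```

View pics/w5.png

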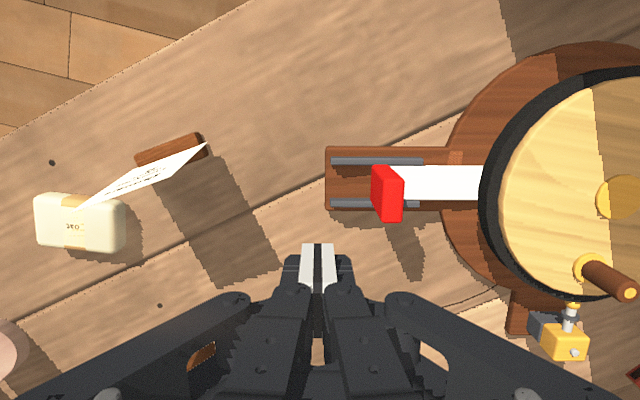

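The view shows the brake knob in (386,193), about 14 mm further along. The winding knob is still at about 351° and the gripper is clear of everything.

```bash
python3 -c "
from station import ctrl
print(ctrl.finish_job())"
```

```text
the job is handed in; nothing more can be done
None
```

The turntable is stopped with its high spot at the pointer, the brake is pressed onto the drum, and the job was handed in at about 19 s. The verdict isn't reported to me.

- **Finding the high spot:** I wound the turntable slowly by its knob in both directions. With the knob's angle measured from the pointer direction, the pull peaked at about 344° one way and 356° the other, so I took about 351° as the middle. I stopped there, eased the side load to about 0.5 N and let go.
- **Checking it:** After letting go, the wrist picture put the knob at 351.3°. The tyre outline rose evenly about the pointer, roughly 3 mm above the rest.
- **Brake:** It slid in about 14 mm until the pad met the drum. I pushed to about 19 N, under the 30 N limit, and then backed off. Afterwards the brake knob was still in and the knob read 350.7°, so the turntable had not moved.
- **Surroundings:** The last picture shows the soap in place and the gripper touching nothing. I did not photograph the bell, tumbler or candle again. The arm passed over them on the way in and met no noticeable force.

**Disagreements and limits:**
- The pull on the round part felt like 6–7 N instead of the stated 1–4 N, probably from friction between the grip and the knob. It was about equal in both directions, so it cancels in the midpoint.
- The fixed cameras placed the axis about 4 mm from where the arm and wrist camera put it, so I used the latter.
- I could not measure the pad's remaining pressure on the drum directly.

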